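Seat a collet chuck in the presetter spindle

ROBOT

A 6-joint arm with a two-finger parallel gripper is mounted at the origin on the work surface. World frame = base frame: x ahead of the robot, y to its left, z up, the work surface at z = 0. Lengths are in mm, angles in rad, forces in N, time in s.
With the tool pointing down it reaches from about 375 to 900 mm from the base axis. Payload 3.1 kg.
Tool frame: the origin (TCP) lies between the finger pads; the fingertips stand ahead of it and the grasp point (between the pads) lies 3 mm ahead of it (ctrl.nose_length is the z of the fingertips in the tool frame, in mm); z points along the fingers, y is the line along which they close (so a half turn about z gives the same grasp; the last joint's range is limited). The gripper opens to 87 mm and grips with 3 to 60 N. Pads are 19 mm wide; open, the fingers measure 117 mm over their backs; the gripper's body (75 mm by 190 mm) begins 51 mm behind the grasp point.
Start: joints at [-1.51, 0.527, 1.433, -0, 1.181, -0.178], TCP at [147.861, -607.235, 244.548] pointing down, gripper open.
Joint ranges: [-3.08, 3.08], [-0.75, 2.2], [0.22, 2.44], [-1.43, 4.57], [0, 2.65], [-2.85, 2.85]. Speed limits (rad/s): [2.79, 2.79, 3.14, 3.14, 3.14, 3.14].

INTERFACE

Orientations are given as a rotation vector (axis times angle).
In Python, from plant import ctrl, eyes, order gives the robot as it stands. The module is installed in compiled form; this text tells all that it offers.
- The arm moves only by the tool arm_command, never from a script. Its argument "rows" is a list that holds one entry, the list of rows, each a list of 4 numbers: the shift along the world's x, y, z in cm, then the turn about the world's z in rad. A call has 1 to 20 rows; each row shifts and turns the commanded pose from where the row before left it; what a row does not reach is not made up. A row lasts 1/8 s, in which the tool goes at most 62.5 mm and 10.7 degrees, less where a joint would pass 70% of its speed; a pose out of reach is approached as far as the arm can. A call is refused whole if a number of a shift passes 6.25 or a number of a turn 0.188, either way. A call with a gripper value outside its range is refused whole. "grip" is the finger opening in cm, from 0 to 8.7, set as the call begins (left out, the last holds). The fingers move at their own pace and stop on an object; "squeeze" is the grip in N (left out, the last holds). Time passes only in rows, so rows that do not move let the fingers close. It gives the time, the measured TCP pose, the force, the opening and the grip force at its end, in the units of the state.
- ctrl.get_state(): the state, without advancing time (a new reading comes with each control period).
- eyes.snapshot(name): name is "scene" or "top" or "wrist"; returns the picture (400x640x3 uint8, red, green, blue); there is no depth.
- eyes.camera_params(name): a dict with "fx", "fy", "cx", "cy" (pixels), "pose" (4x4, takes a point from camera to world coordinates). Camera axes: x right, y down, z forward; pixel columns grow to the right and rows downward; lengths in mm; the calibration is good to about 2 mm. A picture is of the moment at which its call begins: read the wrist's pose just before it. camera_params takes no time and is no camera call; for the wrist camera it gives the pose at the moment of the call.
- order.finish_job(): hands the job in; it is judged then, once.
The state is a dict: "time_s": time; "qpos": joint angles; "joint_velocities": joint speeds; "effort": joint torques, N m; "eef_pos": TCP position; "orientation": TCP orientation; "force": force on the tool from outside, world axes, zero at the start; "ft_torque": the same for the moment, N m; "finger_gap": finger opening in mm; "grip_force": force on a finger pad.
Only numpy, scipy, OpenCV 4.12 (cv2) and the standard library are available. Lean on these libraries where they do the work, as an engineer would, in place of code of your own. Each camera call takes 0.05 s, during which the arm holds its last target. There are 200 camera calls.

TASK

Take the collet chuck with the gold nut out of the leaning tool rack and set it taper down in the presetter's spindle, which has been left turned a little to one side or the other: feel for the two drive keys by turning the chuck lightly against them until its flange slots drop over them. Then press it fully home, flange flat on the spindle face, without ramming it, and leave it standing there, with the two other tools still in their places in the rack.

Things in the scene. Friction and masses are not known exactly. Their poses are not given: they have to be found in the camera images.
- chuck_nut (a point): collet chuck, a steel tool holder (about 0.55 kg, 135 mm long) with a gold nut, standing in a rack sleeve. Point: middle of the nut on the axis; z along the axis out of the nut's free end. Nut 34 mm across, its flat end 12 mm above this point, lower edge 13 mm below it; then a neck 29 mm across, then the flange, 46 mm across, from 31 to 51 mm below
- chuck_flange (a point): same chuck, same axes: centre of the flange's lower face, which rests on the sleeve's rim now and on the spindle's face when home. Two drive slots, 17 mm wide, run through the flange's 20 mm height at its +y and -y sides. Below: a taper 31 mm across at the top, 18 mm across 48 mm down, and a pull stud 12 mm across, to 71 mm down
- spindle (a point): centre of the spindle's steel top face (86 mm across, 125 mm above the bench), on the axis; axes as the presetter's, z up. The bore matches the chuck's taper with 1.5 mm to spare all round, mouth 34 mm across. The spindle is braked. The pull stud meets its spring gripper 5 mm before home: from there the chuck needs a push of 8 to 20 N downward, and stays where it is pressed
- spindle_keys (a point): on the spindle's axis, level with the tops of its two dark drive keys, 8 mm above the face. They stand opposite each other, each 14 mm wide, from 18 to 26 mm off the axis. The line through them lies within 35 degrees (0.6 rad) either way of this point's y axis; how far is not reported. Off the keys' line the chuck's flange rests on them at this height
- presetter: tool presetter, fixed; origin on the bench under the spindle's axis, z up. Pale base, x -85 to 85 mm, y -360 to 90 mm, 36 mm high; round spindle housing 108 mm across, up to 110 mm; column 75 mm square, 406 mm high, centred at x = 0, y = -305 mm, its carriage reaching to y = -231 mm at heights 298 to 373 mm
- rack: blue sheet-metal tool rack, fixed; origin on the bench under its middle; 336 mm along y, 100 mm deep. Three orange sleeves, 100 mm apart along y, mouth centres 95 mm above the bench, lean 25 degrees to the rack's -x side; tools draw out along that leaning axis, clear after about 75 mm. Which tool is in which sleeve varies
- facemill_flange (a point): face mill, dark cutter head 48 mm across with yellow inserts, its top 72 mm above this point along its axis z; this point: centre of its flange's lower face on the rim of its sleeve. Stays in the rack
- drillchuck_flange (a point): black and steel drill chuck, 41 mm across, its top 88 mm above this point along its axis z; this point: centre of its flange's lower face on the rim of its sleeve. Stays in the rack
Mind the look-alikes: they are no part of the job. Leave any red look-alike of the part that bears chuck_nut alone.

How it is judged (in metres and radians):
On the way, in this order (a step that is already met when the one before it is completed fails the run):
1. the collet chuck is drawn out of the rack (distance of chuck_flange from where it was at the start of the episode above 0.08 m), for 0.1 s.
2. it stands in the spindle with its slots over the drive keys (flange less than 6.5 mm above the face) (horizontal distance between chuck_flange and spindle below 0.004 m and z of chuck_flange in the frame of spindle below 0.0065 m), for 0.1 s.
At the end, for the whole second after the job is handed in: The collet chuck stands upright (within 0.04 rad) in the presetter's spindle, on its axis (within 2.5 mm), pressed home: its flange's lower face less than 2 mm above the spindle's face; the face mill and the drill chuck are within 20 mm of where they stood (horizontal distance between chuck_flange and spindle below 0.0025 m and z of chuck_flange in the frame of spindle below 0.002 m and angle between chuck_flange's own z axis and vertical below 0.04 rad and distance of each of facemill_flange, drillchuck_flange from where it was at the start of the episode below 0.02 m); the robot touches nothing.
It fails at once if the face mill or the drill chuck is pulled or knocked out of its place (20 mm) (not (distance of each of facemill_flange, drillchuck_flange from where it was at the start of the episode below 0.02 m)).
It fails at once if the chuck is rammed against the presetter (over 90 N) (contact force between chuck and presetter above 90 N).
It also fails if it takes over 61 s, if anything falls off the work surface, if the arm or the gripper's body presses on something with over 40 N, if the wrist force passes 120 N, or if a joint passes its speed limit or range.

## Working session

There is one attempt and no reset: what is moved stays moved. The work goes in short steps, Python scripts to look and compute and a tool call to move; the robot and the scene stay as the last step left them, time stands still between calls to the robot, and variables do not carry over. Pictures are saved under pics/ and viewed, at most 10 in all, crops included, and the job is handed in when it is done.

Besides the shell and the picture viewer there is one more tool, called after "Request:" as name([rows], argument=value, ...), one row to a line, values as JSON. arm_command: Moves the arm, as the interface text tells. Its arguments: {"type":"object","properties":{"rows":{"type":"array"},"grip":{"type":"number"},"squeeze":{"type":"number"}},"required":["rows"]}

```bash
mkdir -p pics; python3 - <<'E'
from plant import ctrl,eyes
import cv2,numpy as np
np.set_printoptions(precision=4,suppress=True)
for n in ["scene","top"]:
    im=eyes.snapshot(n); cv2.imwrite(f"pics/{n}0.png",im[:,:,::-1])
    p=eyes.camera_params(n); print(n,p["fx"],p["fy"],p["cx"],p["cy"]);print(np.array(p["pose"]))
a=cv2.imread("pics/scene0.png");b=cv2.imread("pics/top0.png")
s=ctrl.get_state();print(s["time_s"],s["eef_pos"],s["orientation"],s["force"],s["finger_gap"],ctrl.nose_length)
E
```

```text
scene 433.6288959315575 433.6288959315575 314.45819391992546 197.68844639639553
[[ -0.8686   0.3555  -0.3451 774.1839]
 [  0.4955   0.6245  -0.6037 613.0511]
 [  0.0009  -0.6954  -0.7186 799.7019]
 [  0.       0.       0.       1.    ]]
top 362.0816471203218 362.0816471203218 320.99813743511083 204.88057080166578
[[  0.0301  -0.9951   0.0941 384.8759]
 [ -0.9994  -0.0313  -0.0113  64.1801]
 [  0.0142  -0.0937  -0.9955 796.4194]
 [  0.       0.       0.       1.    ]]
0.1 [ 147.8134 -606.6581  243.6932] [-3.1173 -0.3739 -0.0002] [ 0.8022  0.0268 -0.0403] 86.67452072440318 22.0
```

View pics/scene0.png

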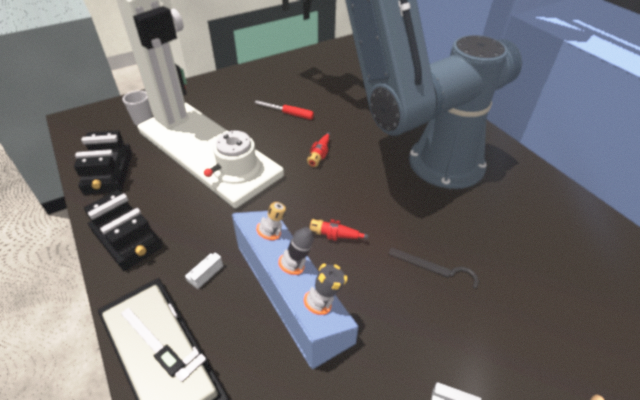

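View pics/top0.png

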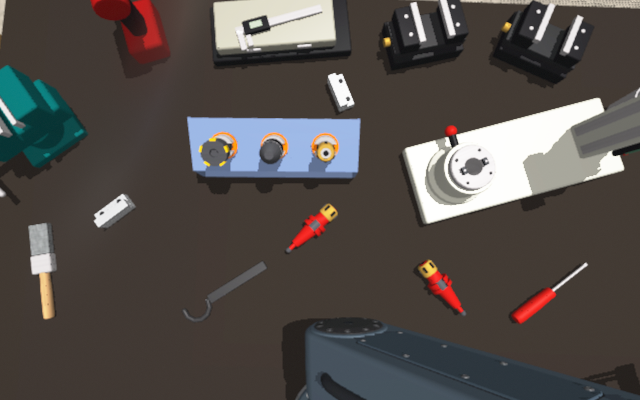

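The top view shows the chuck's gold nut at about (325,152), the drill chuck at (271,150) and the face mill at (215,152). The spindle is at about (473,168). The gold-tipped pieces at (330,212) and (428,268) have red bodies and lie on the bench, so they are the look-alikes. I'll enlarge to confirm.

```bash
python3 - <<'E'
import cv2,numpy as np
a=cv2.imread("pics/scene0.png");b=cv2.imread("pics/top0.png")
f=lambda im,x,y,w,h:cv2.resize(im[y:y+h,x:x+w],(400,300),interpolation=cv2.INTER_CUBIC)
o=np.vstack([np.hstack([f(b,285,120,80,60),f(b,433,138,80,60)]),np.hstack([f(a,230,195,80,60),f(a,195,120,80,60)])])
cv2.imwrite("pics/crop1.png",o)
E
```

```text
(no output)
```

View pics/crop1.png

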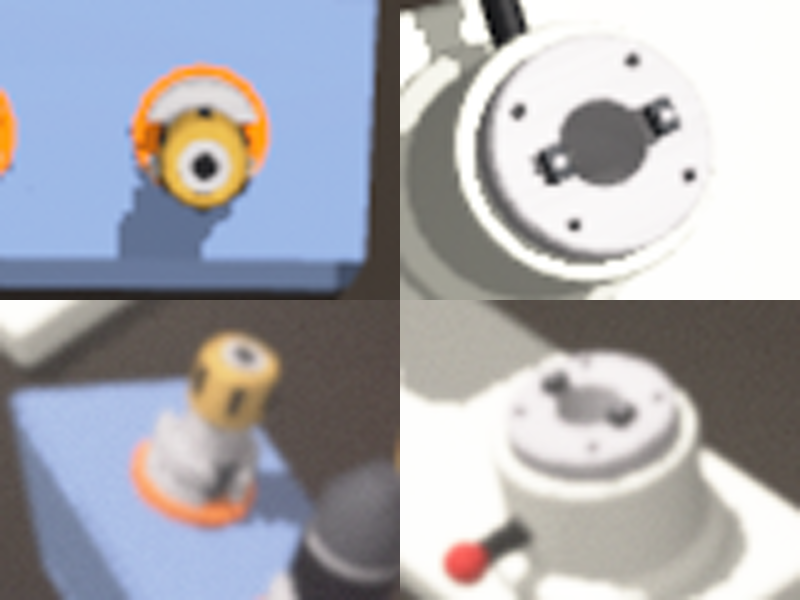

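```bash
cat > h.py <<'E'
import numpy as np
from plant import eyes
def ray(n,u,v,P=None):
    p=P or eyes.camera_params(n);T=np.array(p["pose"]);d=T[:3,:3]@[(u-p["cx"])/p["fx"],(v-p["cy"])/p["fy"],1]
    return T[:3,3],d/np.linalg.norm(d)
def plane(n,u,v,z,P=None):
    o,d=ray(n,u,v,P);return o+d*(z-o[2])/d[2]
def tri(a,b):
    (o1,d1),(o2,d2)=a,b
    s=np.linalg.lstsq(np.c_[d1,-d2],o2-o1,rcond=None)[0];p,q=o1+s[0]*d1,o2+s[1]*d2
    return (p+q)/2,np.linalg.norm(p-q)
E
python3 - <<'E'
from h import *;import cv2
np.set_printoptions(precision=1,suppress=True)
print("nut top",plane("top",325.8,153,152),tri(ray("top",325.8,153),ray("scene",279,205.6)))
k=[plane("top",433+(x-400)/5,138+y/5,133) for x,y in((551,163),(662,117))]
print("keys",k,(k[0]+k[1])/2, np.degrees(np.arctan2(*(k[1]-k[0])[[0,1]])))
ks=[ray("scene",195+(x-400)/5,120+(y-300)/5) for x,y in((556,382),(620,415))]
kt=[ray("top",433+(x-400)/5,138+y/5) for x,y in((662,117),(551,163))]
print([tri(a,b) for a,b in zip(kt,ks)])
b=cv2.imread("pics/top0.png");h=cv2.cvtColor(b,cv2.COLOR_BGR2HSV)
m=cv2.inRange(h,(5,180,200),(14,255,255));m[:120]=0;m[185:]=0
n,l,s,c=cv2.connectedComponentsWithStats(cv2.dilate(m,np.ones((3,3))))
for i in range(1,n):
    if s[i,4]>40: print(s[i])
print("rack edge",[plane("top",*p,95) for p in((188,118),(360,120),(194,173),(358,174))])
g=cv2.cvtColor(b,cv2.COLOR_BGR2HSV);m=cv2.inRange(b[120:205,380:630],(225,225,225),(255,255,255))
print("base corners",[plane("top",*p,36) for p in((403,153),(424,223),(603,98))])
E
```

```text
nut top [540.5  51.  152. ] (array([538.8,  52. , 152.8]), np.float64(3.523296453115104))
keys [array([ 520.2, -206.9,  133. ]), array([ 539.1, -248.9,  133. ])] [ 529.6 -227.9  133. ] 155.7910438703478
[(array([ 538.5, -250.2,  126.2]), np.float64(5.140789510486374)), (array([ 520.3, -208.6,  126.4]), np.float64(2.9729771156728013))]
[231 147   7   9  41]
rack edge [array([615.6, 324.7,  95. ]), array([623.5, -16.4,  95. ]), array([505.9, 305.9,  95. ]), array([514.4, -14.6,  95. ])]
base corners [array([ 574., -117.,   36.]), array([ 425.2, -162.7,   36. ]), array([ 711.7, -556.2,   36. ])]
```

The crop confirms the chuck. It is the upright gold nut in the rack's right-hand sleeve, top-view pixel (326,153), with its slots along the rack's y. Nut top is at about (540,51.5,152.5). The keys are centred at about (529.5,-228), with their line near +24°. Moving above the chuck.

Request:
arm_command([
  [[2.475,4.11,0.16,-0.0133],[2.475,4.11,0.16,-0.0133],[2.475,4.11,0.16,-0.0133],[2.475,4.11,0.16,-0.0133],[2.475,4.11,0.16,-0.0133],[2.475,4.11,0.16,-0.0133],[2.475,4.11,0.16,-0.0133],[2.475,4.11,0.16,-0.0133],[2.475,4.11,0.16,-0.0133],[2.475,4.11,0.16,-0.0133],[2.475,4.11,0.16,-0.0133],[2.475,4.11,0.16,-0.0133],[2.475,4.11,0.16,-0.0133],[2.475,4.11,0.16,-0.0133],[2.475,4.11,0.16,-0.0133],[2.475,4.11,0.16,-0.0133],[0,0,0,0],[0,0,0,0]],
], grip=8.7)

```text
time_s: 2.35
eef_pos: [543.1, 50.3, 269.6]
orientation: [3.141, 0.042, -0.003]
force: [0.4, -0.4, 0.9]
finger_gap: 87.3
grip_force: 0.0
```

```bash
python3 - <<'E'
from h import *;import cv2,pickle
from plant import ctrl
np.set_printoptions(precision=4,suppress=True)
s=ctrl.get_state();print(s["eef_pos"],s["orientation"],s["force"]);
p=eyes.camera_params("wrist");pickle.dump(p,open("w1.pkl","wb"));print(p["fx"],np.array(p["pose"]))
cv2.imwrite("pics/w1.png",eyes.snapshot("wrist")[:,:,::-1])
E
```

```text
[543.0559  50.2579 269.5826] [ 3.141   0.0419 -0.003 ] [ 0.3609 -0.4041  0.8818]
291.89866530593787 [[  0.026   -0.9599  -0.279  619.2057]
 [ -0.9997  -0.0249  -0.0074  52.5946]
 [  0.0002   0.2791  -0.9603 409.9851]
 [  0.       0.       0.       1.    ]]
```

View pics/w1.png

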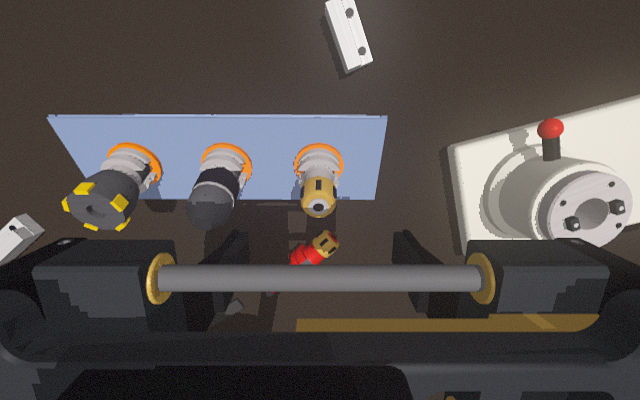

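The wrist view shows the nut's hole at (318,208), the sleeve ring centred at about (318,161), and the keys at (572,224) and (617,207).

```bash
python3 - <<'E'
from h import *;import pickle
np.set_printoptions(precision=1,suppress=True)
P=pickle.load(open("w1.pkl","rb"));w=lambda u,v:ray("wrist",u,v,P)
print(plane("wrist",318,208,152.5,P),tri(w(318,208),ray("top",325.8,153)))
print("ring y",plane("wrist",318,161,95,P))
k=[plane("wrist",*q,133,P) for q in((572,224),(617,207))];print(k,(k[0]+k[1])/2)
t=[tri(w(*q),ray("top",433+(x-400)/5,138+y/5)) for q,(x,y) in zip(((572,224),(617,207)),((551,163),(662,117)))];print(t)
d=k[0]-k[1];print(np.degrees(np.arctan2(-d[0],d[1])))
E
```

```text
[536.7  52.6 152.5] (array([538.8,  51.9, 159.2]), np.float64(1.466844407645954))
ring y [571.6  53.9  95. ]
[array([ 520.1, -204.9,  133. ]), array([ 539.2, -244.9,  133. ])] [ 529.6 -224.9  133. ]
[(array([ 520. , -206.8,  131.7]), np.float64(1.4529231941705811)), (array([ 538.9, -249.4,  129.9]), np.float64(2.296301945618213))]
25.532422215487372
```

Request:
arm_command([
  [[-0.05,0.17,-3.0,0],[0,0,-3.0,0],[0,0,-3.0,0],[0,0,-2.0,0],[0,0,-1.15,0],[0,0,0,0]],
])

```text
time_s: 3.15
eef_pos: [542.8, 51.3, 148.2]
orientation: [-3.141, -0.039, 0.003]
force: [-1.0, 0.6, -0.1]
finger_gap: 87.2
grip_force: 0.0
```

Request:
arm_command([
  [[0,0,0,0],[0,0,0,0],[0,0,0,0],[0,0,0,0],[0,0,0,0]],
], grip=2.5, squeeze=30)

```text
time_s: 3.78
eef_pos: [543.4, 52.1, 148.8]
orientation: [3.141, 0.041, 0.0]
force: [0.1, -0.3, 0.2]
finger_gap: 44.7
grip_force: 0.0
```

Request:
arm_command([
  [[0,0,0,0],[0,0,0,0],[0,0,0,0],[0,0,0,0]],
])

```text
time_s: 4.28
eef_pos: [543.2, 52.2, 148.6]
orientation: [-3.141, -0.041, 0.001]
force: [-0.2, 0.6, 0.3]
finger_gap: 33.5
grip_force: 30.0
```

Request:
arm_command([
  [[-0.21,-0.006,0.45,0],[-0.42,-0.011,0.91,0],[-0.42,-0.011,0.91,0],[-0.42,-0.011,0.91,0],[-0.42,-0.011,0.91,0]],
])

```text
time_s: 4.9
eef_pos: [524.0, 51.6, 190.3]
orientation: [3.141, 0.041, 0.0]
force: [-0.6, -0.9, -6.2]
finger_gap: 33.4
grip_force: 30.0
```

Request:
arm_command([
  [[-0.42,-0.011,0.91,0],[-0.42,-0.011,0.91,0],[-0.42,-0.011,0.91,0],[-0.42,-0.011,0.91,0],[-0.42,-0.011,0.91,0],[0,0,1.5,0],[0,0,3,0],[0,0,3,0],[0,0,2,0],[0,0,0,0]],
])

```text
time_s: 6.15
eef_pos: [504.3, 50.9, 331.8]
orientation: [3.141, 0.041, 0.007]
force: [0.3, 0.6, -6.8]
finger_gap: 33.5
grip_force: 30.0
```

```bash
python3 - <<'E'
from h import *;import cv2
from plant import ctrl
s=ctrl.get_state();print(s["time_s"],s["eef_pos"],s["force"],s["ft_torque"],s["finger_gap"])
a=eyes.snapshot("scene")[:,:,::-1];b=eyes.snapshot("wrist")[:,:,::-1]
cv2.imwrite("pics/s2.png",a);cv2.imwrite("pics/c2.png",np.hstack([cv2.resize(a[40:290,170:420],(400,400)),cv2.resize(b[100:400,170:470],(400,400))]))
E
```

```text
6.15 [504.27166734  50.93270697 331.80474418] [ 0.25746133  0.59955603 -6.84466149] [-0.00439437  0.08417789 -0.05386647] 33.540956782666605
```

View pics/c2.png

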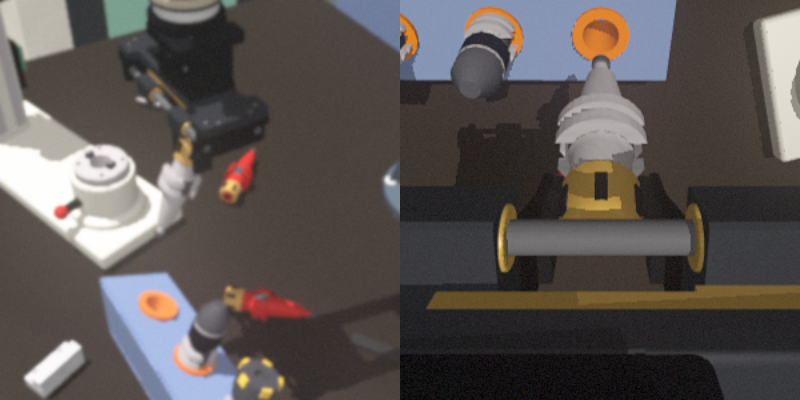

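Request:
arm_command([
  [[0,0,0,0],[0,0,0,0]],
], squeeze=18)

```text
time_s: 6.5
eef_pos: [502.9, 51.1, 329.0]
orientation: [-3.141, -0.041, 0.004]
force: [0.2, -0.7, -7.4]
finger_gap: 33.4
grip_force: 18.0
```

```bash
cat > st.py <<'E'
from plant import ctrl
import numpy as np;np.set_printoptions(precision=3,suppress=True)
s=ctrl.get_state();print(s["time_s"],s["eef_pos"],s["orientation"],s["force"],s["ft_torque"],s["finger_gap"],s["grip_force"])
E
python3 st.py
```

```text
6.5 [502.944  51.057 329.013] [-3.141 -0.041  0.004] [ 0.205 -0.656 -7.353] [-0.024  0.044  0.045] 33.41538122531204 18.00110046286136
```

Request:
arm_command([
  [[0,0,0,0],[0,0,0,0]],
], squeeze=12)

```text
time_s: 6.75
eef_pos: [503.4, 51.0, 329.8]
orientation: [-3.141, -0.041, 0.001]
force: [-0.2, -0.3, -6.9]
finger_gap: 33.8
grip_force: 12.0
```

```bash
python3 st.py
```

```text
6.75 [503.378  51.014 329.799] [-3.141 -0.041  0.001] [-0.225 -0.341 -6.878] [0.005 0.11  0.027] 33.77959365907006 12.001054433640093
```

```bash
cat > tilt.py <<'E'
# width profile of the pale chuck body in the wrist image, column 320 runs; stud tip row
from h import *;import cv2
b=eyes.snapshot("wrist")[:,:,::-1];cv2.imwrite("pics/wl.png",b)
h=cv2.cvtColor(b,cv2.COLOR_BGR2HSV)
m=cv2.inRange(h,(0,0,90),(179,45,255))
print([int((m[r,270:370]>0).sum()) for r in range(100,270,6)])
E
python3 tilt.py
```

```text
[0, 2, 1, 0, 2, 0, 2, 2, 0, 6, 48, 22, 26, 40, 54, 62, 64, 66, 68, 60, 38, 21, 4, 0, 0, 0, 0, 12, 8]
```

Request:
arm_command([
  [[0,0,0,0],[0,0,0,0]],
], squeeze=8.5)

```text
time_s: 7.05
eef_pos: [503.4, 51.0, 330.0]
orientation: [-3.141, -0.041, 0.0]
force: [-0.3, 0.2, -5.6]
finger_gap: 33.6
grip_force: 8.5
```

```bash
python3 tilt.py; python3 st.py
```

```text
[0, 2, 2, 1, 1, 0, 2, 1, 0, 0, 33, 0, 0, 10, 24, 44, 54, 60, 62, 66, 22, 17, 5, 0, 0, 0, 19, 32, 2]
7.1 [503.329  51.038 330.04 ] [-3.141 -0.041  0.   ] [-0.093  0.74  -5.524] [ 0.026  0.042 -0.069] 33.55573965750794 8.500433613080531
```

Request:
arm_command([
  [[0,0,0,0],[0,0,0,0],[0,0,0,0]],
])

```text
time_s: 7.48
eef_pos: [503.5, 51.0, 330.0]
orientation: [3.141, 0.041, 0.0]
force: [0.3, 0.3, -7.3]
finger_gap: 33.7
grip_force: 8.5
```

```bash
python3 tilt.py; python3 st.py
```

```text
[0, 2, 1, 0, 1, 0, 1, 1, 0, 0, 2, 0, 0, 12, 24, 44, 54, 61, 62, 66, 19, 18, 5, 0, 0, 0, 18, 32, 1]
7.525 [503.489  51.003 330.075] [3.141 0.041 0.   ] [-0.302 -0.144 -6.685] [-0.067  0.059  0.004] 33.77487152314372 8.50040367571637
```

View pics/wl.png

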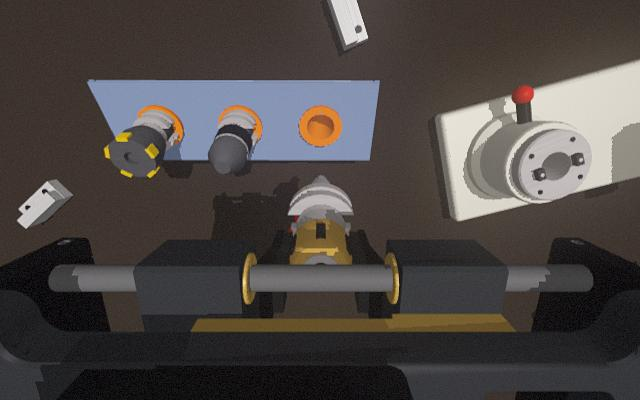

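```bash
cat >> h.py <<'E'
def proj(n,X,P=None):
    p=P or eyes.camera_params(n);T=np.array(p["pose"]);c=T[:3,:3].T@(np.array(X)-T[:3,3]);return p["cx"]+p["fx"]*c[0]/c[2],p["cy"]+p["fy"]*c[1]/c[2]
E
python3 - <<'E'
from h import *
for a in range(0,26,3):
    t=np.radians(a);A=np.array([-np.sin(t),0,np.cos(t)])
    g=np.array([503.4,51,327]);print(a,np.round(proj("wrist",g-125*A),0),np.round(proj("wrist",g+9*A),0),"flange",[np.round(proj("wrist",g-54*A+23*np.array([np.cos(t),0,np.sin(t)])),0)])
k=[plane("wrist",*q,133) for q in((541,174),(577,159))];print(k,(k[0]+k[1])/2)
E
```

```text
0 [321. 198.] [321. 269.] flange [array([322., 195.])]
3 [321. 192.] [321. 270.] flange [array([322., 191.])]
6 [321. 185.] [321. 271.] flange [array([322., 188.])]
9 [321. 179.] [321. 272.] flange [array([322., 185.])]
12 [321. 172.] [321. 272.] flange [array([322., 181.])]
15 [322. 166.] [321. 273.] flange [array([322., 178.])]
18 [322. 159.] [321. 274.] flange [array([322., 175.])]
21 [322. 152.] [321. 274.] flange [array([322., 173.])]
24 [322. 146.] [321. 275.] flange [array([323., 170.])]
[array([ 520.27963115, -207.21796458,  133.        ]), array([ 538.83807506, -244.71338951,  133.        ])] [ 529.5588531  -225.96567704  133.        ]
```

Request:
arm_command([
  [[0,0,0,0],[0,0,0,0]],
], squeeze=6.5)

```text
time_s: 7.78
eef_pos: [503.4, 51.0, 330.0]
orientation: [-3.141, -0.041, 0.0]
force: [-0.2, 0.3, -5.9]
finger_gap: 33.8
grip_force: 6.5
```

```bash
python3 tilt.py; python3 st.py
```

```text
[0, 3, 1, 0, 2, 0, 0, 2, 0, 0, 8, 0, 0, 12, 23, 44, 54, 61, 62, 66, 19, 17, 5, 0, 0, 0, 19, 32, 4]
7.825 [503.453  51.008 330.046] [ 3.141  0.041 -0.   ] [ 0.034 -0.949 -6.131] [-0.001  0.042 -0.018] 33.599818376593404 6.500459904782474
```

Request:
arm_command([
  [[-0.3,0,0,0],[-0.5,0,0,0],[-0.5,0,0,0],[-0.4,0,0,0],[2.5,0,0,0],[1.5,0,0,0],[0.8,0,0,0],[0.4,0,0,0],[0.1,0,0,0],[0,0,0,0]],
])

```text
time_s: 9.07
eef_pos: [539.0, 51.1, 329.9]
orientation: [-3.141, -0.041, 0.001]
force: [-0.1, 0.9, -6.9]
finger_gap: 33.6
grip_force: 6.5
```

```bash
python3 tilt.py; python3 st.py
```

```text
[0, 0, 0, 0, 0, 0, 2, 2, 0, 1, 2, 1, 4, 0, 0, 16, 40, 51, 58, 62, 14, 2, 3, 0, 0, 24, 21, 18, 5]
9.125 [538.959  51.09  330.008] [-3.141 -0.041  0.001] [-0.53   0.737 -6.252] [ 0.005  0.074 -0.038] 33.64945746808012 6.499733403325081
```

Request:
arm_command([
  [[-0.4,0,0,0],[-0.6,0,0,0],[-0.6,0,0,0],[-0.6,0,0,0],[-0.6,0,0,0],[-0.4,0,0,0],[-0.1,0,0,0],[1.6,0,0,0],[1.0,0,0,0],[0.5,0,0,0],[0.2,0,0,0],[0,0,0,0]],
])

```text
time_s: 10.62
eef_pos: [539.3, 51.0, 329.8]
orientation: [-3.141, -0.041, 0.001]
force: [-0.2, 0.8, -6.1]
finger_gap: 33.9
grip_force: 6.5
```

```bash
python3 tilt.py; python3 st.py
```

```text
[0, 0, 40, 0, 0, 0, 2, 2, 0, 1, 1, 0, 2, 0, 0, 9, 38, 50, 57, 61, 12, 1, 3, 0, 0, 26, 20, 16, 1]
10.675 [539.121  51.08  329.855] [-3.141 -0.041  0.001] [ 0.692  0.354 -6.337] [ 0.    -0.002  0.011] 33.99788847392288 6.499623209238052
```

Request:
arm_command([
  [[0,0,0,0],[-0.1,-1.5,0,0.035],[-0.1,-3,0,0.04],[-0.1,-3.5,0,0.045],[-0.15,-3.9,0,0.05],[-0.15,-3.9,0,0.05],[-0.1,-3.9,0,0.05],[-0.1,-3.5,0,0.05],[-0.1,-2.5,0,0.05],[-0.05,-1.5,0,0.045],[0,-0.5,0,0],[0,0,0,0],[0,0,0,0]],
], squeeze=20)

```text
time_s: 12.3
eef_pos: [529.9, -225.1, 330.0]
orientation: [-3.065, -0.688, 0.0]
force: [0.4, 0.5, -6.0]
finger_gap: 33.4
grip_force: 20.0
```

```bash
python3 st.py; python3 - <<'E'
from h import *;import cv2
a=eyes.snapshot("scene")[:,:,::-1];b=eyes.snapshot("wrist")[:,:,::-1];c=eyes.snapshot("top")[:,:,::-1]
cv2.imwrite("pics/s3.png",a);cv2.imwrite("pics/w3.png",b)
cv2.imwrite("pics/c3.png",np.hstack([cv2.resize(a[50:210,155:315],(400,400),interpolation=2),cv2.resize(b[130:330,220:420],(400,400),interpolation=2)]))
g=np.array([529.6,-226.3,327])
for a in(-6,-3,0,3,6):
  t=np.radians(a)
  T=lambda d:g+np.array([-np.sin(t)*np.cos(.44)*d,-np.sin(t)*np.sin(.44)*d,np.cos(t)*d])
  print(a,[np.round(proj("scene",T(d)),1) for d in(9,-34,-125)])
E
```

```text
12.3 [ 529.876 -225.07   330.047] [-3.065 -0.688  0.   ] [ 0.366  0.488 -5.992] [-0.003  0.013  0.012] 33.40466294618562 19.999132454395294
-6 [array([218.5,  62.5]), array([223. ,  79.4]), array([231.6, 111.7])]
-3 [array([218.7,  62.4]), array([222.5,  79.8]), array([229.7, 113.2])]
0 [array([218.8,  62.3]), array([221.9,  80.2]), array([227.8, 114.6])]
3 [array([219. ,  62.2]), array([221.4,  80.5]), array([225.9, 115.9])]
6 [array([219.2,  62.1]), array([220.8,  80.8]), array([223.9, 117.1])]
```

View pics/c3.png

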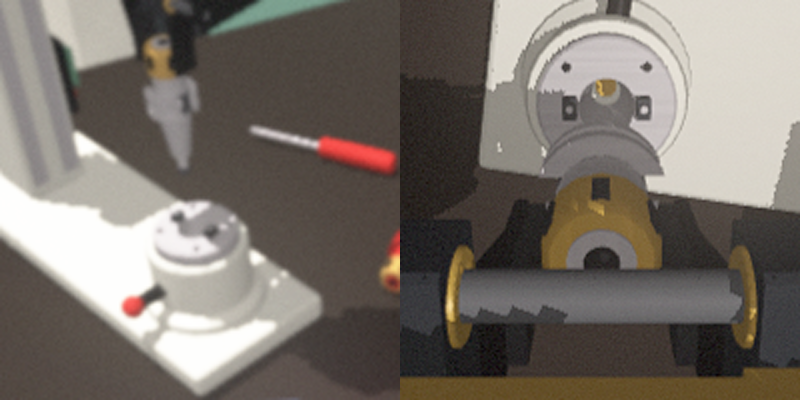

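The scene view shows the stud tip at (228,116), which matches an upright chuck. The wrist view shows the keys at (304.5,184.5) and (341.5,183.5), nearly level with the gripper.

```bash
python3 - <<'E'
from h import *;import cv2
b=cv2.imread("pics/w3.png");g=cv2.cvtColor(b,cv2.COLOR_BGR2GRAY)
m=cv2.inRange(g,0,75);n,l,s,c=cv2.connectedComponentsWithStats(m)
for i in range(1,n):
    if 5<s[i,4]<600 and 140<c[i][1]<200 and 270<c[i][0]<380: print(s[i],c[i])
k=[plane("wrist",*q,133) for q in((304.5,184.5),(341.5,183.5))];d=k[0]-k[1]
print(k,(k[0]+k[1])/2,np.linalg.norm(d),np.degrees(np.arctan2(-d[0],d[1])))
print([np.round(proj("wrist",(529.6,-226,z)),1) for z in(125,133)])
E
```

```text
[301 162   3   4   8] [302.25 163.25]
[301 178   7  12  58] [303.74137931 183.74137931]
[array([ 519.7896794 , -208.82122853,  133.        ]), array([ 539.60683698, -247.95706075,  133.        ])] [ 529.69825819 -228.38914464  133.        ] 43.86722122780583 26.85622321951279
[array([321.1, 181.8]), array([321.1, 183.2])]
```

Request:
arm_command([
  [[0,-0.28,-1.5,0.015],[0,0,-3,0],[0,0,-3,0],[0,0,-2,0],[0,0,-1,0],[0,0,-0.8,0],[0,0,-0.5,0],[0,0,0,0]],
])

```text
time_s: 13.45
eef_pos: [530.0, -228.8, 212.2]
orientation: [3.06, 0.71, 0.0]
force: [1.0, -0.6, -6.5]
finger_gap: 33.6
grip_force: 20.0
```

```bash
python3 st.py; python3 - <<'E'
from h import *;import cv2
a=eyes.snapshot("scene")[:,:,::-1];b=eyes.snapshot("wrist")[:,:,::-1]
cv2.imwrite("pics/c4.png",np.hstack([cv2.resize(a[80:180,185:285],(400,400),interpolation=2),cv2.resize(b[130:330,220:420],(400,400),interpolation=2)]))
E
```

```text
13.45 [ 530.032 -228.849  212.172] [3.06 0.71 0.  ] [ 1.046 -0.632 -6.508] [-0.034  0.008  0.021] 33.620633675924836 19.9991574883461
```

View pics/c4.png

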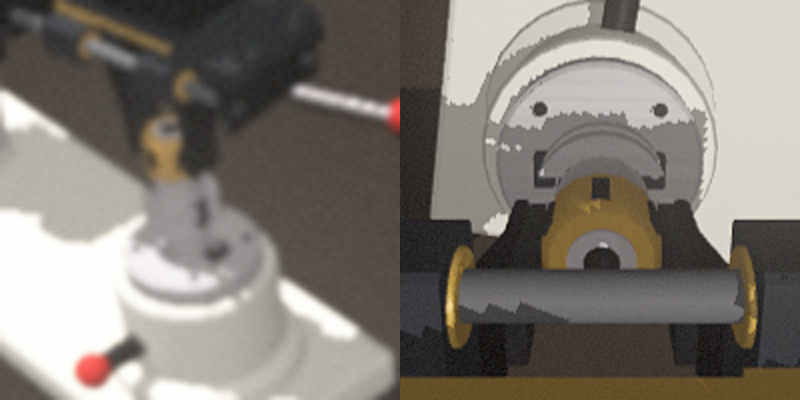

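Stud and taper are inside the bore. In the wrist view the keys sit symmetrically at crop (544,168) and (656,170) beside the flange. Descending slowly.

Request:
arm_command([
  [[0,0,-0.5,0],[0,0,-0.5,0],[0,0,-0.3,0],[0,0,-0.2,0],[0,0,0,0]],
])

```text
time_s: 14.18
eef_pos: [529.6, -228.8, 196.7]
orientation: [-3.06, -0.71, 0.001]
force: [-1.0, -0.7, -6.3]
finger_gap: 33.7
grip_force: 20.0
```

Request:
arm_command([
  [[0,0,-0.15,0],[0,0,-0.15,0],[0,0,-0.1,0],[0,0,0,0]],
])

```text
time_s: 14.68
eef_pos: [530.3, -229.1, 195.5]
orientation: [3.059, 0.71, 0.002]
force: [-3.3, 0.5, 8.1]
finger_gap: 33.3
grip_force: 20.0
```

Request:
arm_command([
  [[0,0,-0.1,0],[0,0,-0.1,0],[0,0,-0.1,0],[0,0,0,0]],
])

```text
time_s: 15.18
eef_pos: [530.3, -229.2, 193.0]
orientation: [3.058, 0.709, 0.002]
force: [-4.7, 1.2, 10.6]
finger_gap: 33.3
grip_force: 20.0
```

Request:
arm_command([
  [[-0.1,0,0,0],[0,0,0,0]],
])

```text
time_s: 15.42
eef_pos: [530.0, -229.2, 192.9]
orientation: [3.058, 0.709, 0.005]
force: [-2.9, 0.5, 9.6]
finger_gap: 33.7
grip_force: 20.0
```

Request:
arm_command([
  [[-0.08,0,0,0],[0,0,0,0]],
])

```text
time_s: 15.68
eef_pos: [529.7, -229.2, 192.8]
orientation: [3.058, 0.709, 0.006]
force: [-1.0, 2.0, 6.9]
finger_gap: 33.7
grip_force: 20.0
```

```bash
python3 st.py; python3 - <<'E'
from h import *;import cv2
a=eyes.snapshot("scene")[:,:,::-1];b=eyes.snapshot("wrist")[:,:,::-1]
cv2.imwrite("pics/c5.png",np.hstack([cv2.resize(a[95:155,205:265],(400,400),interpolation=2),cv2.resize(b[170:290,260:380],(400,400),interpolation=2)]))
E
```

```text
15.675 [ 529.666 -229.172  192.842] [3.058 0.709 0.006] [-0.991  2.039  6.947] [ 0.49   0.369 -0.042] 33.65225205214985 20.026856660842896
```

View pics/c5.png

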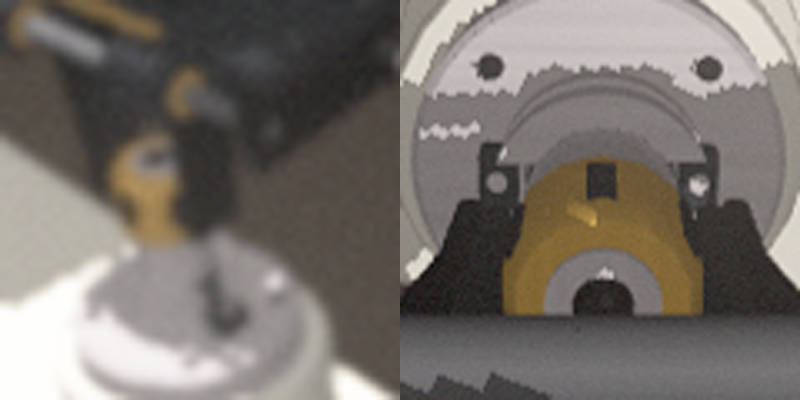

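The flange seems to rest on one key: the moment points to the +y key, on its -x side. Turning lightly in the + direction while in contact.

Request:
arm_command([
  [[0,0,0,0.02],[0,0,0,0.02],[0,0,0,0]],
])

```text
time_s: 16.15
eef_pos: [528.9, -229.4, 192.8]
orientation: [3.043, 0.77, 0.003]
force: [-3.7, 1.0, 8.6]
finger_gap: 33.6
grip_force: 20.0
```

```bash
python3 st.py
```

```text
16.15 [ 528.871 -229.354  192.794] [3.043 0.77  0.003] [-3.667  0.987  8.561] [ 0.217  0.662 -0.123] 33.620626849154014 20.011160373687744
```

Request:
arm_command([
  [[0,0,0,0.02],[0,0,0,0.02],[0,0,0,0]],
])

```text
time_s: 16.52
eef_pos: [528.6, -229.4, 192.8]
orientation: [3.028, 0.83, 0.003]
force: [-3.6, 0.2, 8.9]
finger_gap: 33.3
grip_force: 20.0
```

```bash
python3 st.py
```

```text
16.525 [ 528.645 -229.376  192.754] [3.028 0.83  0.003] [-3.637  0.24   8.901] [ 0.205  0.763 -0.339] 33.34501497148993 20.006650686264038
```

Request:
arm_command([
  [[0.05,0,0,-0.03],[0.05,0,0,-0.03],[0,0,0,0]],
])

```text
time_s: 16.9
eef_pos: [530.0, -229.2, 192.8]
orientation: [3.051, 0.74, 0.004]
force: [-3.5, 1.3, 8.1]
finger_gap: 33.3
grip_force: 20.0
```

```bash
python3 st.py
```

```text
16.9 [ 530.01  -229.158  192.756] [3.051 0.74  0.004] [-3.54   1.292  8.147] [ 0.453  0.596 -0.047] 33.267947605260666 20.031095445156097
```

Request:
arm_command([
  [[0,0,0,-0.03],[0,0,0,-0.03],[0,0,0,0]],
])

```text
time_s: 17.27
eef_pos: [530.3, -229.2, 192.7]
orientation: [3.072, 0.648, 0.005]
force: [-2.3, 1.5, 8.3]
finger_gap: 33.4
grip_force: 20.0
```

```bash
python3 st.py
```

```text
17.275 [ 530.279 -229.187  192.728] [3.072 0.648 0.005] [-2.257  1.505  8.331] [0.468 0.499 0.048] 33.36818827350218 20.027322471141815
```

Request:
arm_command([
  [[0,0,0,-0.03],[0,0,0,-0.03],[0,0,0,0]],
])

```text
time_s: 17.65
eef_pos: [529.5, -229.8, 192.7]
orientation: [3.088, 0.557, 0.002]
force: [-4.4, -0.2, 7.8]
finger_gap: 33.2
grip_force: 20.0
```

```bash
python3 st.py
```

```text
17.65 [ 529.467 -229.833  192.739] [3.088 0.557 0.002] [-4.393 -0.185  7.759] [0.06  0.856 0.117] 33.22494694966164 20.03134846687317
```

Request:
arm_command([
  [[-0.02,0.03,0,0.05],[0,0,0,0.04],[0,0,0,0]],
], squeeze=40)

```text
time_s: 18.02
eef_pos: [530.3, -229.1, 192.7]
orientation: [3.061, 0.694, 0.005]
force: [-1.0, 0.7, 7.3]
finger_gap: 33.0
grip_force: 40.0
```

Request:
arm_command([
  [[0,0,-0.1,0],[0,0,0,0]],
])

```text
time_s: 18.27
eef_pos: [530.4, -229.1, 192.2]
orientation: [3.061, 0.694, 0.006]
force: [-1.7, 1.2, 9.7]
finger_gap: 33.2
grip_force: 40.0
```

```bash
python3 st.py
```

```text
18.275 [ 530.407 -229.054  192.174] [3.061 0.694 0.006] [-1.691  1.2    9.682] [ 0.337  0.495 -0.023] 33.2331276394668 40.01730680465698
```

Request:
arm_command([
  [[0,0,-0.1,0],[0,0,0,0]],
])

```text
time_s: 18.52
eef_pos: [530.4, -229.0, 191.5]
orientation: [3.061, 0.694, 0.006]
force: [-3.0, 2.1, 12.5]
finger_gap: 33.1
grip_force: 40.0
```

```bash
python3 st.py
```

```text
18.525 [ 530.406 -228.976  191.534] [3.061 0.694 0.006] [-2.982  2.085 12.533] [ 0.44   0.634 -0.016] 33.062523344727154 40.018683671951294
```

Request:
arm_command([
  [[0,0,0.15,0],[0,0,0,0],[0,0,0,0]],
], squeeze=4)

```text
time_s: 18.9
eef_pos: [530.3, -229.2, 190.9]
orientation: [3.061, 0.694, 0.005]
force: [0.4, 1.3, 6.0]
finger_gap: 33.9
grip_force: 4.0
```

```bash
python3 st.py; python3 tilt.py
```

```text
18.9 [ 530.315 -229.233  190.926] [3.061 0.694 0.005] [0.362 1.268 5.982] [ 0.086  0.039 -0.001] 33.91098396008146 4.009485617280006
[15, 49, 62, 82, 85, 85, 85, 84, 97, 100, 100, 100, 100, 100, 100, 88, 100, 100, 100, 93, 46, 47, 11, 6, 2, 25, 21, 18, 0]
```

Request:
arm_command([
  [[0,0,0,0.04],[0,0,0,0.04],[0,0,0,0]],
])

```text
time_s: 19.32
eef_pos: [529.8, -229.2, 190.5]
orientation: [3.032, 0.815, 0.003]
force: [-0.0, -0.1, 5.2]
finger_gap: 33.8
grip_force: 4.0
```

```bash
python3 st.py; python3 tilt.py
```

```text
19.325 [ 529.83  -229.17   190.454] [3.032 0.815 0.003] [-0.049 -0.097  5.217] [-0.01   0.099 -0.012] 33.77708499205078 4.0050458908081055
[36, 58, 60, 79, 84, 85, 85, 84, 95, 100, 100, 100, 100, 100, 100, 93, 94, 100, 100, 93, 58, 43, 12, 6, 2, 23, 22, 17, 0]
```

Request:
arm_command([
  [[0,0,0,-0.05],[0,0,0,-0.05],[0,0,0,-0.05],[0,0,0,0]],
])

```text
time_s: 19.88
eef_pos: [529.7, -229.1, 190.2]
orientation: [3.084, 0.587, 0.003]
force: [0.1, -0.2, 4.7]
finger_gap: 33.7
grip_force: 4.0
```

```bash
python3 st.py; python3 tilt.py
```

```text
19.875 [ 529.74  -229.149  190.153] [3.084 0.587 0.003] [ 0.08  -0.211  4.713] [-0.069  0.018  0.041] 33.67147343882467 4.002658277750015
[0, 44, 75, 84, 85, 84, 85, 86, 100, 100, 100, 100, 100, 100, 100, 91, 97, 100, 100, 96, 70, 47, 11, 6, 2, 19, 27, 17, 1]
```

```bash
python3 - <<'E'
from h import *
import numpy as np
from plant import ctrl
e=np.array(ctrl.get_state()["eef_pos"])
for d in(0,3,6,9,12): print(d,np.round(proj("wrist",e+[0,0,d-3]),1))
for z in (186,190,194,198,202): print(z,np.round(proj("scene",(529.7,-228.5,z)),1))
print(np.round(proj("scene",(529.7,-228.5,215)),1))
import cv2
b=cv2.imread("pics/wl.png");a=eyes.snapshot("scene")[:,:,::-1]
cv2.imwrite("pics/c6.png",np.hstack([cv2.resize(a[100:150,210:260],(400,400),interpolation=2),cv2.resize(b[195:275,280:360],(400,400),interpolation=2)]))
E
```

```text
0 [321. 261.]
3 [321.  263.7]
6 [321.  266.5]
9 [321.1 269.3]
12 [321.1 272.3]
186 [228.4 119.8]
190 [228.1 118.4]
194 [227.9 117. ]
198 [227.7 115.6]
202 [227.4 114.2]
[226.6 109.5]
```

View pics/c6.png

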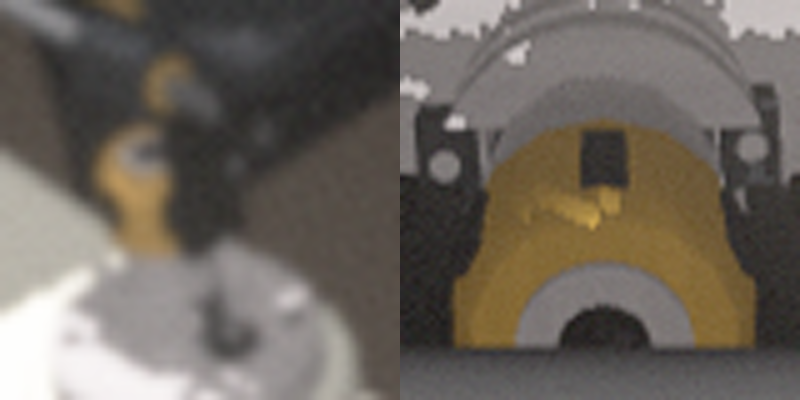

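Scene hole at (227.8,119) and wrist hole row 262 both put the nut end at z ≈ 188, so the flange is at about 125–127. That is below the key tops at 133, and the keys sit in the slots. The 14 N resistance was therefore the spring gripper. Pressing home with a firm grip.

Request:
arm_command([
  [[0,0,0,0.04],[0,0,0,0.03],[0,0,0,0],[0,0,0,0]],
], squeeze=45)

```text
time_s: 20.48
eef_pos: [529.7, -228.8, 190.1]
orientation: [3.062, 0.695, 0.003]
force: [0.2, -1.2, 5.6]
finger_gap: 33.0
grip_force: 45.0
```

Request:
arm_command([
  [[0,0,-0.1,0],[0,0,-0.1,0],[0,0,-0.05,0],[0,0,0,0]],
])

```text
time_s: 20.98
eef_pos: [529.9, -228.9, 189.5]
orientation: [3.062, 0.695, 0.004]
force: [-1.7, 1.9, 14.6]
finger_gap: 33.2
grip_force: 45.0
```

```bash
python3 st.py
```

```text
20.975 [ 529.874 -228.908  189.466] [3.062 0.695 0.004] [-1.691  1.95  14.579] [0.291 0.338 0.026] 33.17044768115055 45.00840425491333
```

Request:
arm_command([
  [[0,0,-0.1,0],[0,0,-0.1,0],[0,0,0,0]],
])

```text
time_s: 21.35
eef_pos: [529.9, -229.0, 189.4]
orientation: [3.061, 0.695, 0.004]
force: [-4.5, 3.0, 24.9]
finger_gap: 32.8
grip_force: 45.0
```

```bash
python3 st.py
```

```text
21.35 [ 529.889 -228.95   189.365] [3.061 0.695 0.004] [-4.493  3.013 24.926] [0.648 0.918 0.021] 32.84193679263875 45.02460479736328
```

Request:
arm_command([
  [[0,0,0.2,0],[0,0,0.2,0],[0,0,0.1,0],[0,0,0,0]],
])

```text
time_s: 21.85
eef_pos: [529.2, -228.8, 189.6]
orientation: [3.063, 0.695, 0.0]
force: [0.7, -1.6, -0.1]
finger_gap: 32.8
grip_force: 45.0
```

```bash
python3 st.py; python3 - <<'E'
from h import *;import cv2
from plant import ctrl
e=np.array(ctrl.get_state()["eef_pos"])
b=eyes.snapshot("wrist")[:,:,::-1].copy();cv2.imwrite("pics/w7.png",b)
p=eyes.camera_params("wrist");T=np.array(p["pose"])
for n in("w3","w7"):
    im=cv2.imread(f"pics/{n}.png");h=cv2.cvtColor(im,cv2.COLOR_BGR2HSV)
    g=cv2.inRange(h,(12,90,60),(32,255,255))
    print(n,[(r,int(np.flatnonzero(g[r,270:370]).min()+270),int(np.flatnonzero(g[r,270:370]).max()+270)) for r in range(222,266,3) if g[r,270:370].any()])
    w=cv2.inRange(h,(0,0,100),(179,40,255))
    print([(r,int(w[r,295:350].sum()/255)) for r in range(240,266,2)],[(r,int(im[r,321].mean())) for r in range(236,266,2)])
for d in(0,4,8,12):
    c=T[:3,:3].T@(e+[0,0,d-3]-T[:3,3]);print(d,"depth",c[2],"nut px",34*p["fx"]/c[2],"row",p["cy"]+p["fy"]*c[1]/c[2])
E
```

```text
21.85 [ 529.23  -228.8    189.565] [3.063 0.695 0.   ] [ 0.732 -1.572 -0.061] [-0.462 -0.326  0.014] 32.77151193671536 45.00414311885834
w3 [(222, 304, 336), (225, 300, 341), (228, 298, 342), (231, 298, 343), (234, 297, 343), (237, 296, 344), (240, 296, 344), (243, 295, 346), (246, 293, 347), (249, 291, 350), (252, 291, 350), (255, 291, 350), (258, 291, 350), (261, 291, 350), (264, 292, 348)]
[(240, 0), (242, 0), (244, 0), (246, 14), (248, 22), (250, 26), (252, 30), (254, 22), (256, 20), (258, 16), (260, 16), (262, 16), (264, 0)] [(236, 151), (238, 99), (240, 100), (242, 96), (244, 98), (246, 121), (248, 118), (250, 122), (252, 115), (254, 32), (256, 45), (258, 47), (260, 47), (262, 33), (264, 57)]
w7 [(222, 307, 333), (225, 303, 338), (228, 299, 341), (231, 298, 343), (234, 298, 343), (237, 297, 344), (240, 296, 344), (243, 296, 345), (246, 294, 346), (249, 293, 347), (252, 291, 350), (255, 291, 350), (258, 291, 350), (261, 291, 350), (264, 291, 347)]
[(240, 0), (242, 0), (244, 0), (246, 0), (248, 10), (250, 20), (252, 25), (254, 29), (256, 26), (258, 20), (260, 17), (262, 17), (264, 0)] [(236, 91), (238, 94), (240, 95), (242, 101), (244, 98), (246, 96), (248, 111), (250, 119), (252, 119), (254, 120), (256, 77), (258, 32), (260, 33), (262, 31), (264, 51)]
0 depth 159.02906764916796 nut px 62.40717352563699 row 261.0296742768073
4 depth 155.18579095822435 nut px 63.95272762487357 row 264.62574767614126
8 depth 151.3425142672807 nut px 65.57677905941539 row 268.40446248514786
12 depth 147.4992375763371 nut px 67.28546386733363 row 272.38009555333736
```

Request:
arm_command([
  [[0,0,0,0.06],[0,0,0,0.06],[0,0,0,0]],
])

```text
time_s: 22.28
eef_pos: [529.0, -228.7, 189.6]
orientation: [-3.018, -0.872, -0.0]
force: [0.9, -2.0, -1.8]
finger_gap: 33.5
grip_force: 45.0
```

```bash
python3 st.py
```

```text
22.275 [ 529.031 -228.705  189.597] [-3.018 -0.872 -0.   ] [ 0.868 -1.955 -1.783] [-0.547 -0.256 -0.764] 33.528300136558634 45.00081539154053
```

Request:
arm_command([
  [[0,0,0,-0.08],[0,0,0,-0.08],[0,0,0,-0.08],[0,0,0,0]],
])

```text
time_s: 22.78
eef_pos: [528.5, -228.2, 189.6]
orientation: [-3.099, -0.516, 0.003]
force: [0.1, -1.1, -1.5]
finger_gap: 33.1
grip_force: 45.0
```

```bash
python3 st.py
```

```text
22.775 [ 528.479 -228.225  189.622] [-3.099 -0.516  0.003] [ 0.116 -1.089 -1.525] [-0.328 -0.143  0.752] 33.06233574160665 44.99961733818054
```

Turning is blocked both ways at ±0.76 N m with almost no axial load, so the slots are over the keys. I'll centre the turn, open briefly to release the side load, then regrip and press.

Request:
arm_command([
  [[0.05,-0.02,0,0.07],[0,0,0,0],[0,0,0,0]],
], grip=4.5)

```text
time_s: 23.15
eef_pos: [529.1, -228.3, 189.9]
orientation: [-3.079, -0.616, 0.001]
force: [0.1, -0.1, 0.2]
finger_gap: 44.3
grip_force: 0.0
```

```bash
python3 st.py;python3 - <<'E'
from h import *;import cv2
cv2.imwrite("pics/w8.png",eyes.snapshot("wrist")[:,:,::-1]);im=cv2.imread("pics/w8.png");h=cv2.cvtColor(im,cv2.COLOR_BGR2HSV)
g=cv2.inRange(h,(12,90,60),(32,255,255));print([(r,int(np.flatnonzero(g[r,270:370]).min()+270),int(np.flatnonzero(g[r,270:370]).max()+270)) for r in range(222,266,3) if g[r,270:370].any()])
print([(r,int(im[r,321].mean())) for r in range(236,266,2)])
E
```

```text
23.15 [ 529.13  -228.318  189.874] [-3.079 -0.616  0.001] [ 0.091 -0.056  0.172] [ 0.045  0.004 -0.   ] 44.303682583960644 0.0
[(222, 307, 333), (225, 303, 337), (228, 299, 340), (231, 297, 343), (234, 297, 343), (237, 297, 343), (240, 296, 344), (243, 295, 344), (246, 294, 346), (249, 291, 347), (252, 290, 349), (255, 290, 350), (258, 290, 349), (261, 290, 349), (264, 291, 348)]
[(236, 120), (238, 143), (240, 98), (242, 95), (244, 94), (246, 96), (248, 115), (250, 121), (252, 122), (254, 120), (256, 62), (258, 45), (260, 41), (262, 38), (264, 46)]
```

Request:
arm_command([
  [[0,0,-0.1,0],[0,0,0,0],[0,0,0,0]],
], grip=2.5, squeeze=55)

```text
time_s: 23.58
eef_pos: [529.3, -228.6, 188.9]
orientation: [-3.08, -0.618, 0.0]
force: [-0.3, -0.3, -0.5]
finger_gap: 32.7
grip_force: 55.0
```

Request:
arm_command([
  [[0,0,-0.15,0],[0,0,-0.15,0],[0,0,0,0]],
])

```text
time_s: 23.95
eef_pos: [529.4, -228.6, 188.8]
orientation: [3.079, 0.618, 0.001]
force: [-3.9, 3.6, 14.8]
finger_gap: 33.1
grip_force: 55.1
```

```bash
python3 st.py
```

```text
23.95 [ 529.391 -228.587  188.767] [3.079 0.618 0.001] [-3.945  3.564 14.782] [0.523 0.783 0.039] 33.120852237711084 55.11662380071357
```

Request:
arm_command([
  [[0,0,-0.15,0],[0,0,-0.15,0],[0,0,0,0]],
])

```text
time_s: 24.32
eef_pos: [529.4, -228.6, 188.6]
orientation: [3.078, 0.618, 0.002]
force: [-8.0, 4.6, 31.1]
finger_gap: 33.1
grip_force: 55.2
```

```bash
python3 st.py
```

```text
24.325 [ 529.39  -228.606  188.621] [3.078 0.618 0.002] [-7.953  4.582 31.132] [1.014 1.447 0.037] 33.064937915053626 55.232767635025084
```

Hard stop at 31 N, above the gripper's 20 N. To check the height I'll probe the nut end from above with closed fingertips, which also presses on the axis. Home means the nut end is at 188, so contact at TCP ≈ 210.

Request:
arm_command([
  [[0,0,0.3,0],[0,0,0.3,0],[0,0,0,0]],
])

```text
time_s: 24.7
eef_pos: [529.2, -228.5, 188.8]
orientation: [-3.079, -0.618, 0.001]
force: [-1.4, 0.4, 2.9]
finger_gap: 32.9
grip_force: 55.0
```

Request:
arm_command([
  [[0,0,0,0],[0,0,0,0],[0,0,0,0],[0,0,0,0],[0,0,0.5,0],[0,0,1.5,0],[0,0,2.0,0],[0,0,0.8,0],[0,0,0,0]],
], grip=6)

```text
time_s: 25.82
eef_pos: [529.9, -228.9, 238.2]
orientation: [3.079, 0.618, 0.002]
force: [-0.6, 0.0, 0.4]
finger_gap: 60.0
grip_force: 0.0
```

Request:
arm_command([
  [[0,0,0,0],[0,0,0,0],[0,0,0,0],[0,0,0,0],[0,0,0,0],[0,0,0,0],[0,0,0,0]],
], grip=0, squeeze=20)

```text
time_s: 26.7
eef_pos: [529.5, -228.7, 237.1]
orientation: [-3.08, -0.618, -0.0]
force: [0.6, -0.7, 0.3]
finger_gap: 2.4
grip_force: 0.0
```

```bash
python3 st.py
```

```text
26.7 [ 529.455 -228.668  237.072] [-3.08  -0.618 -0.   ] [ 0.646 -0.731  0.262] [ 0.02  -0.054  0.063] 2.3989719268764698 0.0
```

Request:
arm_command([
  [[0,0,-0.8,0],[0,0,-0.6,0],[0,0,-0.3,0],[0,0,0,0]],
])

```text
time_s: 27.2
eef_pos: [529.3, -228.6, 219.6]
orientation: [-3.08, -0.618, 0.001]
force: [-0.2, -0.3, -0.2]
finger_gap: 0.6
grip_force: 0.0
```

Request:
arm_command([
  [[0,0,-0.2,0],[0,0,-0.15,0],[0,0,0,0]],
])

```text
time_s: 27.58
eef_pos: [529.4, -228.6, 216.5]
orientation: [-3.08, -0.618, 0.0]
force: [0.7, -0.1, -0.4]
finger_gap: 0.2
grip_force: 0.0
```

Request:
arm_command([
  [[0,0,-0.2,0],[0,0,-0.1,0],[0,0,0,0]],
])

```text
time_s: 27.95
eef_pos: [529.4, -228.6, 213.4]
orientation: [-3.08, -0.618, 0.0]
force: [-0.2, -0.9, -0.3]
finger_gap: 0.6
grip_force: 0.0
```

Request:
arm_command([
  [[0,0,-0.2,0],[0,0,0,0]],
])

```text
time_s: 28.2
eef_pos: [529.3, -228.6, 211.4]
orientation: [-3.08, -0.618, 0.0]
force: [-0.2, 0.2, 0.3]
finger_gap: 0.4
grip_force: 0.0
```

Request:
arm_command([
  [[0,0,-0.1,0],[0,0,0,0]],
])

```text
time_s: 28.45
eef_pos: [529.5, -228.7, 210.6]
orientation: [3.08, 0.618, 0.0]
force: [-0.6, -0.4, 0.3]
finger_gap: 0.6
grip_force: 0.1
```

Request:
arm_command([
  [[0,0,-0.1,0],[0,0,0,0]],
])

```text
time_s: 28.7
eef_pos: [529.5, -228.8, 210.5]
orientation: [3.08, 0.618, 0.001]
force: [-1.0, 1.3, 5.7]
finger_gap: 0.6
grip_force: 2.7
```

Request:
arm_command([
  [[0,0,-0.15,0],[0,0,0,0]],
])

```text
time_s: 28.95
eef_pos: [529.6, -228.8, 210.4]
orientation: [3.079, 0.618, 0.001]
force: [-3.4, 3.1, 12.2]
finger_gap: 0.4
grip_force: 6.3
```

Request:
arm_command([
  [[0,0,-0.15,0],[0,0,-0.15,0],[0,0,0,0]],
])

```text
time_s: 29.32
eef_pos: [529.7, -228.8, 210.3]
orientation: [3.078, 0.619, 0.003]
force: [-6.9, 3.9, 27.1]
finger_gap: 0.6
grip_force: 13.6
```

Request:
arm_command([
  [[0,0,0.5,0],[0,0,0.5,0],[0,0,3,0],[0,0,4,0],[0,0,2,0],[0,0,0,0]],
])

```text
time_s: 30.08
eef_pos: [530.3, -229.2, 306.2]
orientation: [3.078, 0.618, 0.004]
force: [-0.3, -0.9, 0.2]
finger_gap: 0.4
grip_force: 0.0
```

```bash
python3 st.py; python3 - <<'E'
from h import *;import cv2
b=eyes.snapshot("wrist")[:,:,::-1];h=cv2.cvtColor(b,cv2.COLOR_BGR2HSV)
g=cv2.inRange(h,(15,110,70),(32,255,255));n,l,s,c=cv2.connectedComponentsWithStats(g)
print([(s[i],c[i]) for i in range(1,n) if s[i,4]>60])
print(proj("wrist",(529.5,-228.4,188)),proj("wrist",(529.5,-228.4,163)))
E
```

```text
30.075 [ 530.25  -229.201  306.213] [3.078 0.618 0.004] [-0.279 -0.874  0.247] [-0.033 -0.064  0.021] 0.36379337948101825 0.0
[(array([  6,   0,  22,  43, 280], dtype=int32), array([19.06071429, 20.95714286])), (array([  70,   26,   50,   53, 1642], dtype=int32), array([95.17844093, 52.19671133])), (array([109, 142,  33,  27, 492], dtype=int32), array([123.0203252, 155.4898374])), (array([302, 181,  34,  38, 623], dtype=int32), array([318.42857143, 198.15088283])), (array([302, 252,   6,  52, 215], dtype=int32), array([304.44186047, 278.06976744])), (array([334, 253,   5,  51, 203], dtype=int32), array([336.18226601, 278.98522167])), (array([ 125,  314,  325,   18, 4714], dtype=int32), array([298.88947815, 323.94845142]))]
(np.float64(320.50630822155307), np.float64(201.70967654429725)) (np.float64(320.4958492467706), np.float64(194.64908925038387))
```

The probe found a hard stop with the nut end at 188.5, which puts the flange on the face at about 125. The nut stands on the axis at pixel (318,198), and the arm is clear. Handing in.

```bash
python3 -c "
from plant import order
print(order.finish_job())"
```

```text
the job is handed in; nothing more can be done
None
```

The collet chuck with the gold nut is in the presetter's spindle with its slots over the drive keys. It is pressed home by my probe (nut end at 188.5 mm, so the flange is about 0.5 mm above the face), the arm is clear, and I did not touch the other two tools. The job is handed in; the hand-in returned no verdict.

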